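# Feed a sample vial into the sloped rack

## Robot

A 7-joint arm with a two-finger parallel gripper is mounted at the origin on the work surface; the furniture and walls round the work are solid. World frame = base frame: x ahead of the robot, y to its left, z up, the work surface at z = 0. Lengths are in m, angles in rad, forces in N, time in s.
With the tool pointing down it reaches from about 0.425 to 0.875 m from the base axis. Payload 4.7 kg.
Tool frame: the origin (TCP) lies midway between the tips of the shut fingers; the grasp point (between the pads) lies 19 mm behind it; z points along the fingers, x is the direction in which the jaws open and shut, and the axes are right-handed (so a half turn about z gives the same grasp; the last joint's range is limited). The gripper opens to 87 mm and grips with 3 to 60 N. Pads are 19 mm wide; open, the fingers measure 117 mm over their backs; the gripper's body (75 mm by 190 mm) begins 51 mm behind the grasp point.
Start: joints at [-1.263, 0.321, -0.07, 1.45, 0.023, 1.371, -0.057], TCP at [0.188, 0.622, 0.223] pointing down, gripper open.
Joint ranges: [-2.86, 2.86], [-0.3, 2.09], [-1.38, 1.24], [0.06, 2.45], [-1.56, 4.7], [0.09, 2.05], [-2.69, 2.69]. Speed limits (rad/s): [2.57, 2.57, 3.14, 3.14, 3.14, 3.14, 3.14].

## Interface

Orientations are given as a rotation vector (axis times angle).
In Python, from bench import get_state, eyes, ticket gives the robot as it stands.
- The arm moves only by the tool carry_out, never from a script. Its argument "motion" is a list of rows, each a list of 2 entries, a list of its own where there are three numbers: the shift along the world's x, y, z in m, then the turn about the world's z in rad. A call has 1 to 20 rows; each row is the pose to reach, as a shift and turn from the pose commanded when the call began; what a row does not reach only later rows make up. A row lasts 1/10 s, in which the tool goes at most 50 mm and 8.59 degrees, less where a joint would pass 70% of its speed; a pose out of reach is approached as far as the arm can. A call with a gripper value outside its range is refused whole. "grip" is the gripper command: -1 is fully open, 1 is shut, values between are in proportion, set as the call begins (left out, the last holds). The fingers move at their own pace and stop on an object; "squeeze" is the grip in N (left out, the last holds). Time passes only in rows, so rows that repeat a pose let the fingers close. It gives the time, the measured TCP pose, the force and the opening at its end, in the units of the state.
- get_state(): the state, without advancing time (a new reading comes with each control period).
- eyes.get_image(name): name is "side" or "top" or "wrist"; returns a dict with "pixels" (420x560x3 uint8, blue, green, red), "mtx" (3x3 intrinsics, pixels), "extrinsics" (4x4, takes a point from camera to world coordinates). Camera axes: x right, y down, z forward; pixel columns grow to the right and rows downward; lengths in m; the calibration is good to about 2 mm. A picture is of the moment at which its call begins. There is no depth.
- ticket.close_job(): hands the job in, once; it reports no verdict.
The state is a dict: "time": time; "joint_positions": joint angles; "qd": joint speeds; "joint_torque": joint torques, N m; "position": TCP position; "tool_rot": TCP orientation; "ft_force": force on the tool from outside, world axes, zero at the start; "torque": the same for the moment, N m; "grip_width": opening from 0.0 (shut) to 1.0 (fully open).
Only numpy, scipy, OpenCV 4.12 (cv2) and the standard library are available. Lean on these libraries where they do the work, as an engineer would, in place of code of your own. Each camera call takes 0.05 s, during which the arm holds its last target. There are 200 camera calls.

## Task

Pick up the small capped glass vial that lies on the worktop, lower it lengthwise close over the upper half of the narrow lane of the sloped rack and let go, so that it slides down the lane by itself and comes to rest lying along the lane with its end against the stop; either end may lead. Do not push or hold it on the lower part of the lane, and leave the amber bottle and the loose beaker where they are.

Things in the scene. Friction and masses are not known exactly. Their poses are not given: they have to be found in the camera images.
- vial_mid (a point): Middle of the glass sample vial with a black screw cap, the only vial on the worktop: a cylinder 23 mm in diameter, 59 mm long (cap: the last 11 mm, 22 mm in diameter), about 22 g, lying on its side, so its middle is 12 mm above the worktop. z axis = its own axis, towards the cap. It changes places with the bottle and the loose beaker from start to start.
- rack: Fixed grey sheet-metal rack: two parallel troughs 180 mm long, rising 18 degrees away from the robot, slick (friction about 0.16: a vial laid along one slides when let go). Narrow lane: floor 34 mm wide, empty; wide lane: 66 mm, at its -y side, a beaker fixed at its stop. Lips beside the floors lean out at 45 degrees and rise 8 mm. Origin: on the worktop, 18 mm below lane; x = level heading uphill, z up.
- lane (a point): On the floor of the narrow lane, mid-width, at the foot of the stop, 18 mm above the worktop. x = uphill along the lane floor, y = across it, level, z = square to the floor (18 degrees off vertical). A distance d up the lane the floor is 18 mm + 0.31 d high. The stop is a plate 24 mm high, square to the floor; a vial resting at it has its middle at x = 30 mm, z = 12 mm here.
- bottle_mid (a point): Centre (half-way up) of a round amber bottle with a black cap, 55 mm in diameter, 115 mm tall, standing loose on the worktop: a bystander.
- cup_mid (a point): Centre (half-way up) of a loose translucent plastic beaker, about 62 mm in diameter, 72 mm tall, standing on the worktop: a bystander. (The beaker in the rack and those at the right edge are fixed.)
Not all that is in view belongs to the job. What is shaped like the part that bears vial_mid but pink or turquoise is not meant.

How it is judged:
By the outcome, as a careful person would: the job done as asked, in the order asked, and still so for the second after the job is handed in, with the robot touching nothing.
It also fails if it takes over 38 s, if anything falls off the work surface, if the arm or the gripper's body presses on something with over 40 N, if the wrist force passes 120 N, or if a joint passes its speed limit or range.

## Working session

There is one attempt and no reset: what is moved stays moved. The work goes in short steps, Python scripts to look and compute and a tool call to move; the robot and the scene stay as the last step left them, time stands still between calls to the robot, and variables do not carry over. Pictures are saved under pics/ and viewed, about 8 in all and at most 12, crops included, and the job is handed in when it is done.

Besides the shell and the picture viewer there is one more tool, called after "Emit:" as a command line: name --argument value ..., lists and objects as JSON in quotes. carry_out: Moves the arm, as the interface text tells. Its arguments: {"type":"object","properties":{"motion":{"type":"array","items":{"type":"array"}},"grip":{"type":"number"},"squeeze":{"type":"number"}},"required":["motion"]}

```bash
mkdir -p pics; cat > h.py <<'E'
import numpy as np, cv2
from bench import get_state, eyes, ticket
def look(n,f):
    d=eyes.get_image(n); np.savez(f'pics/{f}.npz',**d); cv2.imwrite(f'pics/{f}.png',d['pixels']); return d
def load(f): return np.load(f'pics/{f}.npz')
def ray(d,uv):
    E=d['extrinsics']; v=np.linalg.inv(d['mtx'])@[uv[0],uv[1],1]; return E[:3,3],E[:3,:3]@v
def plane(d,uv,z):
    o,v=ray(d,uv); return o+v*(z-o[2])/v[2]
def proj(d,p):
    q=np.linalg.inv(d['extrinsics'])@np.append(p,1); q=d['mtx']@q[:3]; return q[:2]/q[2]
E
python3 - <<'E'
from h import *
s=get_state(); print({k:np.round(s[k],3) for k in ('time','position','tool_rot','grip_width')})
a=look('top','t0');b=look('side','s0')
print(a['extrinsics'].round(3),b['extrinsics'].round(3))
E
```

```text
{'time': np.float64(0.0), 'position': array([0.188, 0.622, 0.221]), 'tool_rot': array([ 2.522e+00,  1.872e+00, -2.000e-03]), 'grip_width': np.float64(1.004)}
[[ 1.000e-03 -9.960e-01  9.200e-02  3.400e-01]
 [-1.000e+00  0.000e+00  2.000e-02  1.900e-02]
 [-2.000e-02 -9.200e-02 -9.960e-01  1.084e+00]
 [ 0.000e+00  0.000e+00  0.000e+00  1.000e+00]] [[ 1.    -0.001  0.015  0.433]
 [-0.013 -0.608  0.794 -0.884]
 [ 0.008 -0.794 -0.608  0.736]
 [ 0.     0.     0.     1.   ]]
```

View pics/t0.png

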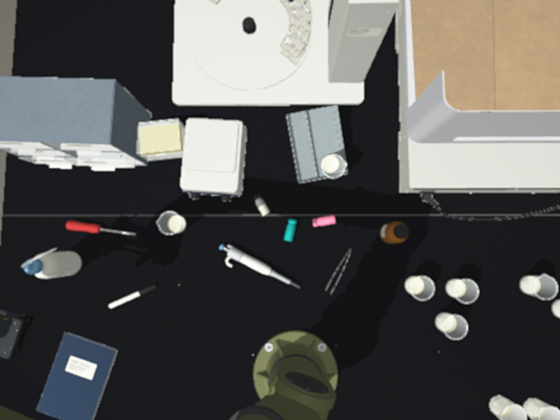

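View pics/s0.png

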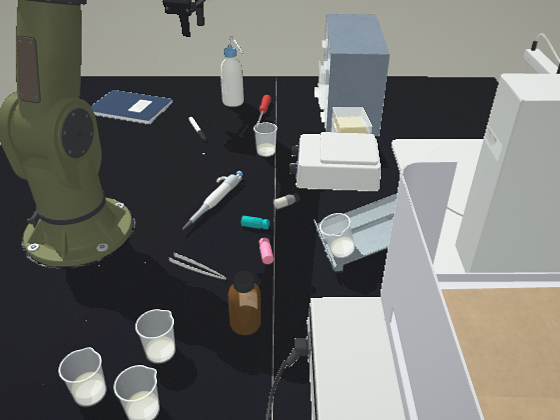

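The top view shows the vial near (262,206), beside the white balance. The rack is at (287–348, 105–183) with its narrow lane on the left (+y). The bottle is at (393,232) and the loose beaker at (172,223). I'll enlarge the vial and rack.

```bash
python3 - <<'E'
from h import *
a=load('t0');b=load('s0')
A=cv2.resize(a['pixels'][95:225,235:365],(600,600),interpolation=cv2.INTER_CUBIC)
cv2.imwrite('pics/c1.png',A)
for p in [(262,206),(257,198),(267,214)]: print('vial',plane(a,p,.012))
print(plane(b,(286,201),.012))
for p in [(299,183),(348,175)]: print('rackfront',plane(a,p,.03))
for p in [(287,113),(340,105)]: print('rackback',plane(a,p,.075))
E
```

```text
vial [0.44207381 0.08987886 0.012     ]
vial [0.46409761 0.10372005 0.012     ]
vial [0.42014392 0.07609669 0.012     ]
[0.44789996 0.08956034 0.012     ]
rackfront [ 0.50264929 -0.01087911  0.03      ]
rackfront [ 0.5242297  -0.14295621  0.03      ]
rackback [0.68152435 0.0213641  0.075     ]
rackback [ 0.70237548 -0.11777334  0.075     ]
```

View pics/c1.png

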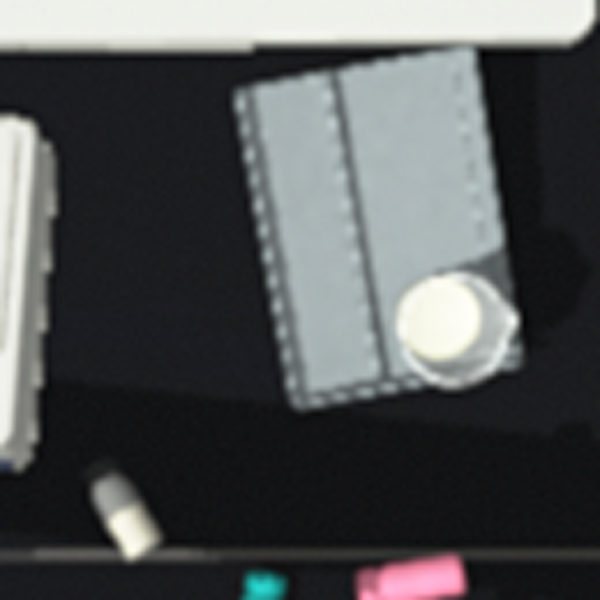

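```bash
python3 - <<'E'
from h import *
a=load('t0');b=load('s0')
def tri(ua,ub):
    o,v=ray(a,ua);p,w=ray(b,ub); s=np.linalg.lstsq(np.c_[v,-w],p-o,rcond=None)[0]
    P,Q=o+v*s[0],p+w*s[1]; return ((P+Q)/2).round(3),np.linalg.norm(P-Q).round(4)
print('seam',plane(a,(262,215),0),plane(a,(400,215),0),plane(b,(277,150),0),plane(b,(274,300),0))
print('balance near-bottom side',plane(b,(297,187),0),plane(b,(380,189),0))
for z in (0,.03,.06,.09): print(z,plane(a,(243,195),z).round(3),plane(a,(246,122),z).round(3),plane(b,(300,162),z).round(3))
c=lambda x,y:(235+x*130/600-.4,95+y*130/600-.4)
cap,bot=plane(a,c(98,466),.012),plane(a,c(147,552),.012)
m=(cap+bot)/2;d=cap-bot;print('vial',m,np.linalg.norm(d),np.arctan2(d[1],d[0]))
print('rack near left corner',[plane(a,c(297,410),z).round(3) for z in (.018,.026,.04)])
for n,p,z in [('ridge lo',(385,378),.028),('ridge hi',(335,72),.08),('Lfloor lo',(308,395),.02),('Lfloor hi',(252,88),.074)]: print(n,plane(a,c(*p),z).round(4))
print('bottle',plane(a,(393,232),.1)[:2],'cup',plane(a,(172,223),.05)[:2])
E
```

```text
seam [0.41827582 0.09052803 0.        ] [ 0.41830255 -0.28798649  0.        ] [0.42655317 0.33389911 0.        ] [ 0.42248332 -0.20349382  0.        ]
balance near-bottom side [0.47530404 0.16227243 0.        ] [0.67486708 0.15363185 0.        ]
0 [0.474 0.144 0.   ] [0.681 0.137 0.   ] [0.486 0.274 0.   ]
0.03 [0.47 0.14 0.03] [0.672 0.134 0.03 ] [0.484 0.227 0.03 ]
0.06 [0.466 0.137 0.06 ] [0.663 0.131 0.06 ] [0.482 0.18  0.06 ]
0.09 [0.463 0.133 0.09 ] [0.653 0.127 0.09 ] [0.48  0.133 0.09 ]
vial [0.44520559 0.09228271 0.012     ] 0.05904267482968891 0.5207096127806985
rack near left corner [array([ 0.503, -0.011,  0.018]), array([ 0.502, -0.011,  0.026]), array([ 0.5 , -0.01,  0.04])]
ridge lo [ 0.5206 -0.0624  0.028 ]
ridge hi [ 0.6871 -0.0314  0.08  ]
Lfloor lo [ 0.5119 -0.0175  0.02  ]
Lfloor hi [0.68   0.0156 0.074 ]
bottle [ 0.36883927 -0.24129627] cup [0.39348503 0.32483974]
```

Emit:
carry_out --motion '[[[0.02, -0.042, 0], 0.07], [[0.04, -0.085, 0], 0.14], [[0.06, -0.127, 0], 0.21], [[0.08, -0.17, 0], 0.28], [[0.1, -0.212, 0], 0.35], [[0.12, -0.254, 0], 0.42], [[0.14, -0.297, 0], 0.49], [[0.16, -0.339, 0], 0.56], [[0.18, -0.382, 0], 0.63], [[0.2, -0.424, 0], 0.7], [[0.22, -0.466, -0.01], 0.77], [[0.24, -0.51, -0.03], 0.8145], [[0.252, -0.533, -0.05], 0.8145], [[0.252, -0.533, -0.06], 0.8145], [[0.252, -0.533, -0.06], 0.8145], [[0.252, -0.533, -0.06], 0.8145]]' --grip -0.2

```text
time: 1.7
position: [0.4399, 0.0904, 0.1627]
tool_rot: [-1.572, -2.719, -0.0]
ft_force: [0.6, 0.5, 0.1]
grip_width: 0.603
```

```bash
python3 - <<'E'
from h import *
s=get_state(); print({k:np.round(s[k],3) for k in ('time','position','tool_rot','grip_width')})
w=look('wrist','w1'); print(w['extrinsics'].round(3),proj(w,[.4452,.0923,.012]),proj(w,[*s['position'][:2],.012]))
E
```

```text
{'time': np.float64(1.7), 'position': array([0.44 , 0.09 , 0.163]), 'tool_rot': array([-1.572, -2.719, -0.   ]), 'grip_width': np.float64(0.603)}
[[-0.499  0.836  0.228  0.377]
 [ 0.866  0.482  0.132  0.055]
 [ 0.     0.263 -0.965  0.325]
 [ 0.     0.     0.     1.   ]] [281.33636844 205.7352499 ] [282.38013889 200.17872403]
```

View pics/w1.png

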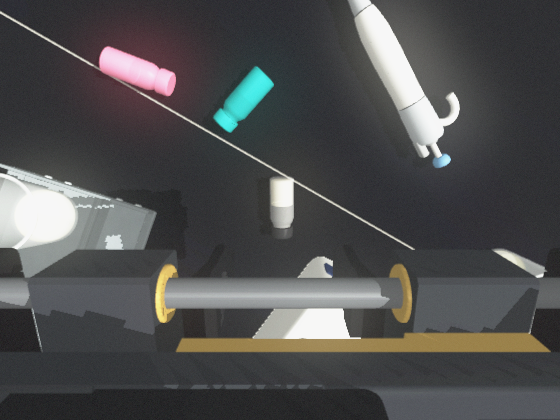

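The wrist view shows the vial upright at column 282, spanning rows about 177 to 239. That is within 1 px of the prediction and aligned with the jaws, so I'll descend and grip.

Emit:
carry_out --motion '[[[0, 0, -0.03], 0], [[0, 0, -0.06], 0], [[0, 0, -0.09], 0], [[0, 0, -0.12], 0], [[0, 0, -0.14], 0], [[0, 0, -0.15], 0], [[0, 0, -0.157], 0], [[0, 0, -0.157], 0], [[0, 0, -0.157], 0]]'

```text
time: 2.65
position: [0.4411, 0.0897, 0.0065]
tool_rot: [1.574, 2.718, 0.002]
ft_force: [-0.0, -0.7, 0.5]
grip_width: 0.597
```

Emit:
carry_out --motion '[[[0, 0, 0], 0], [[0, 0, 0], 0], [[0, 0, 0], 0], [[0, 0, 0], 0], [[0, 0, 0], 0], [[0, 0, 0], 0], [[0, 0, 0], 0], [[0, 0, 0], 0]]' --grip 1 --squeeze 8

```text
time: 3.45
position: [0.4403, 0.0891, 0.0057]
tool_rot: [1.575, 2.718, 0.0]
ft_force: [-1.3, -0.0, 2.4]
grip_width: 0.266
```

Emit:
carry_out --motion '[[[0, 0, 0.02], 0], [[0, 0, 0.05], 0], [[0, 0, 0.08], 0], [[0, 0, 0.11], 0], [[0, 0, 0.13], 0], [[0, 0, 0.13], 0], [[0, 0, 0.13], 0]]'

```text
time: 4.15
position: [0.4401, 0.0892, 0.1352]
tool_rot: [-1.575, -2.718, -0.0]
ft_force: [0.5, -0.6, -0.5]
grip_width: 0.262
```

```bash
python3 - <<'E'
from h import *
s=get_state(); print({k:np.round(s[k],3) for k in ('time','position','tool_rot','grip_width')})
w=look('wrist','w2'); b=look('side','s2')
q=proj(b,s['position']).astype(int); print(q)
B=b['pixels'][max(q[1]-60,0):q[1]+60,q[0]-70:q[0]+70]
cv2.imwrite('pics/c2.png',np.hstack([cv2.resize(w['pixels'],(400,300)),cv2.resize(B,(350,300))]))
E
```

```text
{'time': np.float64(4.15), 'position': array([0.44 , 0.089, 0.135]), 'tool_rot': array([-1.575, -2.718, -0.   ]), 'grip_width': np.float64(0.262)}
[282 155]
```

View pics/c2.png

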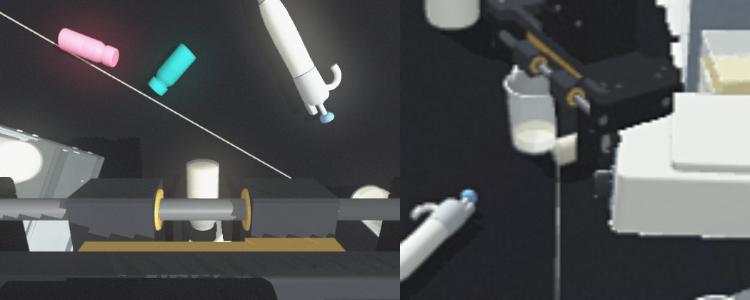

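The wrist view shows the vial gripped between the pads, at about (200,195) in the left panel. The opening is 22.8 mm, which matches its diameter. Next I'll go above the upper lane.

Emit:
carry_out --motion '[[[0.01, -0.005, 0.03], -0.04], [[0.035, -0.02, 0.04], -0.1], [[0.065, -0.038, 0.04], -0.16], [[0.095, -0.055, 0.04], -0.22], [[0.125, -0.073, 0.04], -0.28], [[0.155, -0.09, 0.04], -0.33], [[0.175, -0.102, 0.04], -0.343], [[0.182, -0.106, 0.04], -0.343], [[0.182, -0.106, 0.04], -0.343], [[0.182, -0.106, 0.04], -0.343]]'

```text
time: 5.25
position: [0.6211, -0.0161, 0.1746]
tool_rot: [-2.013, -2.409, 0.002]
ft_force: [-0.7, 0.8, 0.2]
grip_width: 0.262
```

```bash
python3 - <<'E'
from h import *
s=get_state(); print({k:np.round(s[k],4) for k in ('time','position','tool_rot','grip_width')})
w=look('wrist','w3'); look('top','t3')
I=w['pixels'][:300].copy(); cv2.imwrite('pics/c3.png',cv2.resize(I,(800,428)))
E
```

```text
{'time': np.float64(5.25), 'position': array([ 0.6211, -0.0161,  0.1746]), 'tool_rot': array([-2.0134e+00, -2.4089e+00,  1.7000e-03]), 'grip_width': np.float64(0.2618)}
```

View pics/c3.png

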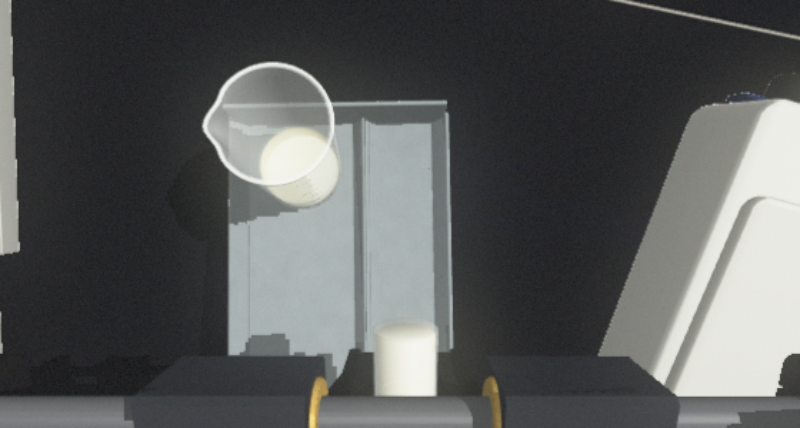

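The wrist view shows the narrow lane floor between columns of about 368 and 434, with the stop at row 103. The held vial is at column 405, nearly over the lane. I'll measure the lane edges.

```bash
python3 - <<'E'
from h import *
w=load('w3'); g=cv2.GaussianBlur(cv2.cvtColor(w['pixels'],cv2.COLOR_BGR2GRAY),(3,3),0).astype(int)
for r in (95,150,200,230): print(r,list(enumerate(g[r,246:322:1],246))[0][0],g[r,246:322].tolist())
print(g[66:100,280].tolist())
E
```

```text
95 246 [152, 124, 109, 107, 107, 110, 120, 139, 151, 156, 169, 173, 169, 173, 177, 177, 177, 177, 175, 174, 174, 174, 174, 173, 172, 171, 171, 171, 172, 172, 172, 172, 172, 173, 173, 173, 173, 172, 171, 170, 170, 170, 170, 169, 169, 170, 170, 170, 169, 169, 169, 168, 168, 169, 167, 151, 124, 111, 111, 112, 111, 112, 112, 111, 110, 119, 143, 149, 114, 69, 51, 50, 50, 49, 49, 50]
150 246 [170, 150, 128, 119, 116, 111, 111, 126, 151, 169, 174, 176, 177, 178, 179, 179, 178, 177, 177, 177, 177, 177, 176, 176, 176, 176, 175, 175, 174, 174, 174, 174, 173, 173, 174, 174, 174, 174, 175, 175, 175, 175, 175, 176, 176, 175, 175, 175, 175, 176, 176, 176, 177, 176, 176, 173, 156, 129, 115, 114, 115, 115, 116, 117, 117, 118, 127, 146, 152, 118, 71, 54, 53, 53, 52, 53]
200 246 [174, 159, 135, 121, 120, 121, 119, 121, 138, 157, 166, 174, 172, 168, 174, 179, 178, 178, 178, 177, 176, 177, 178, 178, 178, 178, 178, 178, 178, 178, 178, 178, 178, 179, 179, 179, 179, 178, 178, 178, 177, 176, 175, 175, 175, 175, 174, 174, 175, 175, 175, 176, 176, 176, 176, 177, 174, 155, 127, 115, 116, 117, 118, 118, 118, 119, 121, 131, 150, 155, 119, 74, 58, 57, 57, 57]
230 246 [177, 166, 144, 125, 120, 121, 122, 122, 130, 138, 147, 167, 177, 174, 174, 176, 178, 181, 182, 181, 178, 177, 176, 177, 178, 178, 179, 180, 181, 183, 184, 185, 187, 188, 188, 189, 190, 192, 192, 193, 194, 194, 194, 195, 196, 197, 197, 198, 200, 201, 203, 204, 205, 207, 208, 208, 205, 198, 185, 171, 152, 130, 120, 121, 120, 116, 110, 112, 135, 161, 143, 92, 64, 62, 62, 62]
[52, 53, 54, 66, 108, 155, 163, 135, 104, 92, 91, 90, 91, 92, 92, 92, 92, 92, 93, 97, 109, 134, 161, 172, 173, 173, 173, 173, 174, 173, 173, 173, 172, 171]
```

```bash
python3 - <<'E'
from h import *
w=load('w3'); s=get_state(); print(s['position'])
def slope(uv,o,yaw,h=0):
    n=np.array([-np.sin(.31416)*np.cos(yaw),-np.sin(.31416)*np.sin(yaw),np.cos(.31416)])
    c,v=ray(w,uv); return c+v*((n@(o-c)+h)/(n@v))
yaw=.18; o=np.array([.51,-.037,.018])
for _ in range(6):
    st=plane(w,(280,87.),o[2])        # foot of stop
    R=[slope(p,o,yaw) for p in [(302,95),(303,150),(303.5,200)]]
    L=[slope(p,o,yaw) for p in [(254,95),(254.5,150),(255,200)]]
    T=[slope(p,o,yaw,.008) for p in [(313.7,95),(314.5,150),(315.7,200)]]
    d=R[2]-R[0]; yaw=np.arctan2(d[1],d[0])
    u=np.array([np.cos(yaw),np.sin(yaw)]);v=np.array([-u[1],u[0]])
    q=R[0][:2]-v*.017; q=q+u*(u@(st[:2]-q)); o=np.array([*q,.018])
print('yaw R',yaw,'T',*[np.arctan2(*(X[2]-X[0])[1::-1]) for X in (T,L)])
print('origin',o); 
for n,X in (('R',R),('T',T),('L',L)): print(n,[np.round(v@(x[:2]-o[:2]),4) for x in X])
e=s['position'][:2]-o[:2]; print('TCP along level',u@e,'d',u@e/np.cos(.314),'across',v@e)
tr=s['tool_rot'];print('tool yaw-90',2*np.arctan2(tr[1],tr[0])-np.pi/2)
E
```

```text
[ 0.62129651 -0.01565802  0.17537306]
yaw R 0.19033020300138373 T 0.1933818113598208 0.1930430305550808
origin [ 0.51796337 -0.03399001  0.018     ]
R [np.float64(0.017), np.float64(0.0172), np.float64(0.017)]
T [np.float64(0.0269), np.float64(0.0268), np.float64(0.0271)]
L [np.float64(-0.0266), np.float64(-0.0265), np.float64(-0.0263)]
TCP along level 0.10493523222679196 d 0.11032972468497906 across -0.0015479465273832965
tool yaw-90 -6.1040069485884185
```

Emit:
carry_out --motion '[[[0.007, 0.003, 0], 0.012], [[0.007, 0.003, -0.02], 0.012], [[0.007, 0.003, -0.04], 0.012], [[0.007, 0.003, -0.06], 0.012], [[0.007, 0.003, -0.08], 0.012], [[0.007, 0.003, -0.09], 0.012], [[0.007, 0.003, -0.096], 0.012], [[0.007, 0.003, -0.1], 0.012], [[0.007, 0.003, -0.1], 0.012], [[0.007, 0.003, -0.1], 0.012]]'

```text
time: 6.35
position: [0.6299, -0.0139, 0.0764]
tool_rot: [2.0, 2.421, 0.002]
ft_force: [-0.3, -0.9, 0.4]
grip_width: 0.268
```

```bash
python3 - <<'E'
from h import *
s=get_state(); print({k:np.round(s[k],4) for k in ('time','position','tool_rot','ft_force','grip_width')})
w=look('wrist','w4'); b=look('side','s4')
B=b['pixels'][150:280,290:430]
cv2.imwrite('pics/c4.png',np.hstack([cv2.resize(w['pixels'],(400,300)),cv2.resize(B,(400,300))]))
E
```

```text
{'time': np.float64(6.35), 'position': array([ 0.6299, -0.0139,  0.0764]), 'tool_rot': array([2.0004e+00, 2.4212e+00, 1.7000e-03]), 'ft_force': array([-0.3358, -0.8859,  0.4061]), 'grip_width': np.float64(0.2683)}
```

View pics/c4.png

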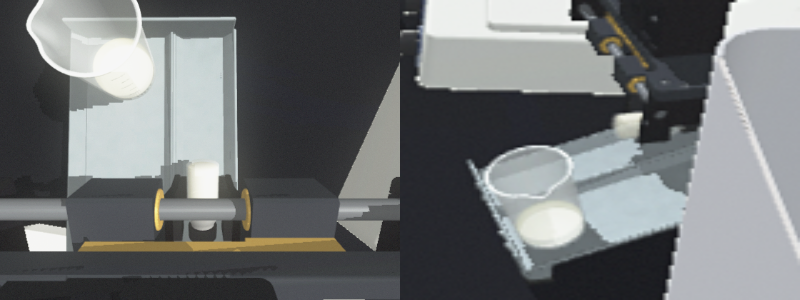

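The vial hangs centred over the narrow lane, at (203,180) in the left panel. Next I'll lower it until the uphill end just touches.

Emit:
carry_out --motion '[[[0, 0.001, -0.002], 0], [[0, 0.001, -0.004], 0], [[0, 0.001, -0.006], 0], [[0, 0.001, -0.006], 0], [[0, 0.001, -0.006], 0]]' --squeeze 3

```text
time: 6.95
position: [0.6292, -0.0129, 0.0695]
tool_rot: [-2.001, -2.422, 0.0]
ft_force: [-0.2, -0.4, -0.4]
grip_width: 0.261
```

Emit:
carry_out --motion '[[[0, 0, 0], 0], [[0, 0, 0], 0], [[0, 0, 0], 0], [[0, 0, 0], 0], [[0, 0, 0], 0], [[0, 0, 0], 0], [[0, 0, 0], 0], [[0, 0, 0], 0], [[0, 0, 0], 0], [[0, 0, 0], 0]]' --grip -0.05

```text
time: 7.95
position: [0.6293, -0.0128, 0.0696]
tool_rot: [-2.001, -2.422, -0.0]
ft_force: [0.0, -0.3, -1.3]
grip_width: 0.525
```

Emit:
carry_out --motion '[[[0, 0, 0.03], 0], [[0, 0, 0.06], 0], [[0, 0, 0.09], 0], [[0, 0, 0.12], 0], [[0, 0, 0.12], 0], [[0, 0, 0.12], 0]]'

```text
time: 8.55
position: [0.6296, -0.0129, 0.1901]
tool_rot: [2.001, 2.421, 0.002]
ft_force: [-1.1, -0.2, -0.5]
grip_width: 0.527
```

```bash
python3 - <<'E'
from h import *
s=get_state(); print({k:np.round(s[k],4) for k in ('time','position','ft_force','grip_width')})
w=look('wrist','w5'); b=look('side','s5')
B=b['pixels'][150:280,290:430]
cv2.imwrite('pics/c5.png',np.hstack([cv2.resize(w['pixels'],(400,300)),cv2.resize(B,(400,300))]))
u=np.array([np.cos(.19),np.sin(.19)])
for d in (0,.0295,.059): print(proj(w,[.518+u[0]*d*.951-.0036*0,-.034+u[1]*d*.951,.018+.31*d+.011])*400/560)
E
```

```text
{'time': np.float64(8.55), 'position': array([ 0.6296, -0.0129,  0.1901]), 'ft_force': array([-1.0632, -0.2184, -0.5196]), 'grip_width': np.float64(0.5272)}
[202.03054689  54.58709985]
[202.02673713  77.28549011]
[202.0228918  100.19573332]
```

View pics/c5.png

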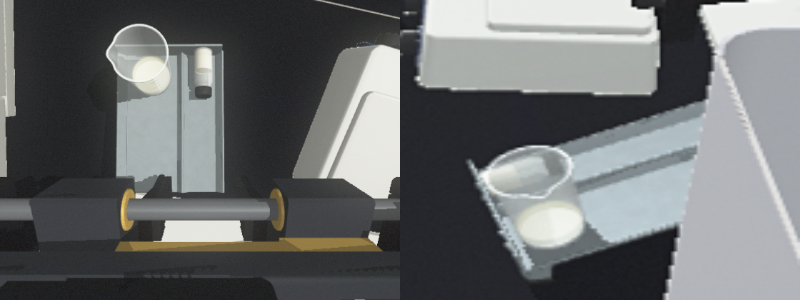

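The vial lies along the lane against the stop, spanning rows 48–98 at column 203 in the left panel, with the cap uphill. I'll wait briefly, check that it's still and that the bystanders haven't moved, then hand in.

Emit:
carry_out --motion '[[[0, 0, 0.02], 0], [[0, 0, 0.02], 0], [[0, 0, 0.02], 0], [[0, 0, 0.0], 0], [[0, 0, 0.0], 0], [[0, 0, 0.0], 0], [[0, 0, 0.0], 0]]'

```text
time: 9.35
position: [0.6294, -0.0129, 0.1897]
tool_rot: [2.001, 2.422, 0.0]
ft_force: [-0.3, 0.6, 0.2]
grip_width: 0.521
```

```bash
python3 - <<'E'
from h import *
s5=load('s5')['pixels'];s0=load('s0')['pixels'];s=look('side','s6')['pixels'];w=look('wrist','w6')['pixels'];w5=load('w5')['pixels']
df=lambda a,b,r0,r1,c0,c1:(cv2.absdiff(a,b)[r0:r1,c0:c1].max(2)>40).sum()
print('vial side',df(s,s5,200,240,315,350),'vial wrist',df(w,w5,60,145,270,300))
print('bottle',df(s,s0,270,340,225,265),'beaker',df(s,s0,120,160,250,280))
print(ticket.close_job())
E
```

```text
vial side 0 vial wrist 0
bottle 2 beaker 5
the job is handed in; nothing more can be done
None
```

The vial is lying along the narrow lane with its end against the stop and its cap uphill, and the job is handed in at about 9.4 s. I gripped it across its middle, turned it in line with the lane and lowered it close over the upper half. Then I let go, and it slid down by itself.

- **Vial at rest:** the last wrist picture shows it at the stop, within a few pixels of where a vial resting there should appear. It did not move between two looks 0.8 s apart.
- **Bystanders:** the bottle and the loose beaker look unchanged from the start in the side view (2 and 5 changed pixels, which I read as image noise).
- **Robot:** it ended clear above the lane, touching nothing. The wrist-force readings at the end of each move were under about 3 N.

No check failed. The lane measurement from the image edges was only consistent to about 1–2 mm, which was enough for this fit.

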